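Load the blade cartridge under the slicer's sprung hold-down

ROBOT

A 6-joint arm with a two-finger parallel gripper is mounted at the origin on a cart in front of the work surface, level with it; the furniture and walls round the work are solid. World frame = base frame: x ahead of the robot, y to its left, z up, the work surface at z = 0. Lengths are in m, angles in degrees, forces in N, time in s.
With the tool pointing down it reaches from about 0.25 to 0.775 m from the base axis. Payload 4 kg.
Tool frame: the origin (TCP) lies on the centre line of the jaws, within the pads' length; the fingertips stand 19 mm ahead of it and the grasp point (between the pads) is the TCP; z points along the fingers, y is the line along which they close (so a half turn about z gives the same grasp; the last joint's range is limited). The gripper opens to 85 mm and grips with 20 to 120 N. Pads are 22 mm wide; open, the fingers measure 114 mm over their backs; the gripper's body (76 mm by 85 mm) begins 54 mm behind the grasp point. The pads swing forward as they close: fully open they stand 13 mm farther back than shut.
Start: joints at [-71.568, 4.996, 78.535, -0, 96.463, -5.907], TCP at [0.227, -0.501, 0.25] pointing down, gripper open.
Joint ranges: [-177.83, 177.83], [-43.37, 116.18], [15.69, 146.23], [-61.86, 241.86], [9.47, 152.12], [-147.06, 147.06]. Speed limits (degrees/s): [159.86, 159.86, 180, 180, 180, 180].

INTERFACE

Orientations are given as a 3x3 rotation matrix whose columns are the frame's x, y, z axes.
In Python, from station import status, cams, arm, find_in gives the robot as it stands.
- The arm moves only by the tool move_arm, never from a script. Its argument "steps" is a list of rows, each an object of numbers: "gripper": the opening, from -1 (shut) to 1 (fully open); "dx", "dy", "dz": the shift along the tool's x, y, z in units of 40 mm (1.0 is 40 mm); "spin": the turn about the tool's z in units of 5 degrees (1.0 is 5 degrees). A call has exactly 8 rows; each row shifts and turns the commanded pose from where the row before left it, along the tool's axes as they then stand; what a row does not reach is not made up. A row lasts 1/12 s, in which the tool goes at most 41.7 mm and 7.16 degrees, less where a joint would pass 70% of its speed; a pose out of reach is approached as far as the arm can. A call is refused whole if a number of a shift passes 1 or a number of a turn 1, either way. A call with a gripper value outside its range is refused whole. The fingers move at their own pace and stop on an object; the grip force is fixed at half the most. Time passes only in rows, so rows that do not move let the fingers close, or fill a call up. It gives the time, the measured TCP pose, the force, the opening and the grip force at its end, in the units of the state.
- status.observe(): the state, without advancing time (a new reading comes with each control period).
- cams.get_image(name): name is "side" or "top" or "wrist"; returns a dict with "image" (384x512x3 uint8, red, green, blue), "range_z" (384x512 float32, m along the optical axis (not along the pixel's ray), 0 where there is no reading), "K" (3x3 intrinsics, pixels), "dist_coeffs" ([k1, k2, p1, p2, k3] as OpenCV has them; the pictures are not rectified), "world_from_camera" (4x4, takes a point from camera to world coordinates). Camera axes: x right, y down, z forward; pixel columns grow to the right and rows downward; lengths in m; the calibration is good to about 2 mm. A picture is of the moment at which its call begins.
- arm.job_done(): hands the job in; it is judged then, once.
Trained networks look in a picture, given as the dict that the camera call returned (one of the last four; its "shot" number tells which), for a name from the list of things; names that differ only in an ending like _2 or _b are one class to them, and where a whole thing is asked for, a point or a joint stands for the part that bears it (a point fixed in the world has none). Each returns a list of dicts, best first, with "score" (0 to 1); they miss things now and then, are a little off and sometimes report something else, mostly with a low value. They report only what shows in the picture. A call takes as long as a camera call. They do not tell look-alikes from the thing itself.
- find_in(label, picture): "extent" ([left, top, right, bottom] in pixels, round what is visible of it).
The state is a dict: "clock": time; "joint_pos": joint angles; "joint_vel": joint speeds; "effort": joint torques, N m; "eef_pos": TCP position; "eef_rot": TCP orientation; "ft_force": force on the tool from outside, world axes, zero at the start; "wrist_torque": the same for the moment, N m; "grip_width": finger opening in m; "gripper_force": force on a finger pad.
Only numpy, scipy, OpenCV 4.12 (cv2) and the standard library are available. Lean on these libraries where they do the work, as an engineer would, in place of code of your own. Each camera call takes 0.05 s, during which the arm holds its last target. There are 200 camera calls.

TASK

Pick up the green blade cartridge by its black fin, lay it in the slicer's channel with its sloping nose towards the sprung hold-down arm, and slide it forward so that the nose wedges the arm's roller up. Keep sliding it along the bed until it is fully home against the end stop and the roller has dropped into the cartridge's cross groove, feeling for the stop and never pressing hard, then let go. Leave the other things on the table where they are.

Things in the scene. Friction and masses are not known exactly. Their poses are not given: they have to be found in the camera images.
- cartridge: loose green blade cartridge, about 0.25 kg, 130 (x) x 60 (y) x 18 mm (z) without its fin; origin at the centre of the underside, x towards the nose, z up. Over the last 20 mm towards +x the top slopes from 18 mm down to 5 mm height at the tip (x=65).
- cartridge_fin (a point): middle of the black grip fin on the cartridge's top, 40 mm above its underside at cartridge x=-38. The fin measures 36 (x) x 14 (y) mm and reaches from 18 to 57 mm above the underside; grip it across y. Axes as the cartridge's.
- cartridge_groove (a point): middle of the V groove across the cartridge's top (along y), at cartridge x=20, level with the top (18 mm up). It is 18 mm wide and 8 mm deep with 45 degree walls.
- slicer: fixed slicer base, 274 x 98 mm; origin on the table beneath it, x along its channel in the loading direction, z up. Flat, slippery bed 10 mm high. Two white rails (x=-130 to 70) leave a channel 65 mm wide centred on y=0; rail tops 22 mm above the table, inner edges sloped 45 degrees from 16 mm up. Press the cartridge on it with no more than about 25 N.
- slicer_load (a point): point on the bed at slicer x=-62, y=0, z=10 mm: a cartridge set down with its origin here, x axes alike, lies in the channel with its tip short of the roller at every setting of the end block. Axes as the slicer's.
- slicer_stop (a point): point on the bed at slicer x=88, the middle of the end stop's range. The stop face of the grey end block looks along -x and is clamped anywhere from 18 mm before to 18 mm beyond this point (differs from run to run, not reported: see or feel it). The cartridge is home when its tip meets the face, 65 mm ahead of its origin.
- hold_down (a joint): angle (rad) of the sprung arm on the end block: 0 at rest, grows as the roller rises; about 0.18 with the roller on the cartridge's flat top, 0.09 in the groove of a cartridge fully home. Orange free-turning roller 12 mm thick, at rest 43 mm before the stop face, underside 17 mm above the table, 60 mm from the hinge; all below 65 mm. It bears with 5 to 7 N; wedging it up takes 5 to 12 N.
- shaker: steel sugar shaker, 62 mm round, 96 mm tall, a bystander; origin at the centre of its underside
- timer: white kitchen timer, 66 x 66 x 23 mm, a bystander; origin at the centre of its underside
- prep_cup: small grey prep cup, 70 mm round, 45 mm tall, a bystander; origin at the centre of its underside
There are look-alikes about, which are no part of the job. Of the things like the cartridge, leave any that is orange; of the rest the smaller one is meant.

How it is judged:
By the outcome, as a careful person would: the job done as asked, in the order asked, and still so for the second after the job is handed in, with the robot touching nothing.
It also fails if it takes over 67 s, if anything falls off the work surface, if the arm or the gripper's body presses on something with over 40 N, if the wrist force passes 120 N, or if a joint passes its speed limit or range.

## Working session

There is one attempt and no reset: what is moved stays moved. The work goes in short steps, Python scripts to look and compute and a tool call to move; the robot and the scene stay as the last step left them, time stands still between calls to the robot, and variables do not carry over. Pictures are saved under pics/ and viewed, at most 10 in all, crops included, and the job is handed in when it is done.

Besides the shell and the picture viewer there is one more tool, called after ">>>" by a JSON object that holds its "fn" and its "kwargs". move_arm: Moves the arm, as the interface text tells. Its arguments: {"type":"object","properties":{"steps":{"type":"array"}},"required":["steps"]}

```bash
mkdir -p pics; cat > h.py <<'E'
import numpy as np,cv2
from station import status,cams,arm,find_in
def shot(n,f=None):
    d=cams.get_image(n)
    if f: cv2.imwrite('pics/'+f,d['image'][...,::-1])
    return d
def cloud(d):
    h,w=d['range_z'].shape
    u,v=np.meshgrid(np.arange(w),np.arange(h))
    p=cv2.undistortPoints(np.stack([u,v],-1).reshape(-1,1,2).astype(float),d['K'],np.array(d['dist_coeffs'])).reshape(h,w,2)
    z=d['range_z']; P=np.dstack([p[...,0]*z,p[...,1]*z,z])
    T=np.array(d['world_from_camera']); W=P@T[:3,:3].T+T[:3,3]
    W[z<=0]=np.nan
    return W
E
python3 - <<'E'
from h import *
t=shot('top','top1.png');s=shot('side','side1.png')
np.savez('top1.npz',W=cloud(t),I=t['image']);np.savez('side1.npz',W=cloud(s),I=s['image'])
for n in ['cartridge','cartridge_fin','slicer','hold_down','shaker','timer','prep_cup']:
    for q,d in (('t',t),('s',s)):
        print(n,q,[(np.round(r['extent']).tolist(),round(r['score'],2)) for r in find_in(n,d)[:5]])
print(status.observe())
a=np.hstack([t['image'],s['image']]);cv2.imwrite('pics/both.png',cv2.resize(a,(800,300))[...,::-1])
E
```

```text
cartridge t [([263.0, 229.0, 302.0, 284.0], 0.98), ([281.0, 178.0, 318.0, 217.0], 0.83), ([197.0, 243.0, 221.0, 287.0], 0.6), ([230.0, 149.0, 242.0, 174.0], 0.45)]
cartridge s [([223.0, 174.0, 263.0, 195.0], 0.92), ([292.0, 217.0, 342.0, 242.0], 0.87), ([273.0, 178.0, 329.0, 205.0], 0.71)]
cartridge_fin t [([280.0, 172.0, 316.0, 218.0], 0.82), ([194.0, 244.0, 222.0, 288.0], 0.75), ([260.0, 231.0, 303.0, 282.0], 0.6)]
cartridge_fin s [([224.0, 171.0, 261.0, 195.0], 0.92), ([294.0, 214.0, 342.0, 239.0], 0.78), ([276.0, 177.0, 328.0, 208.0], 0.6)]
slicer t [([221.0, 138.0, 250.0, 221.0], 0.86)]
slicer s [([174.0, 196.0, 266.0, 224.0], 0.7)]
hold_down t [([232.0, 151.0, 241.0, 174.0], 0.7)]
hold_down s [([195.0, 199.0, 217.0, 210.0], 0.57)]
shaker t [([353.0, 157.0, 378.0, 178.0], 0.86)]
shaker s [([219.0, 145.0, 236.0, 168.0], 0.88)]
timer t [([314.0, 133.0, 337.0, 160.0], 0.79), ([283.0, 177.0, 316.0, 218.0], 0.53)]
timer s [([189.0, 169.0, 211.0, 182.0], 0.59)]
prep_cup t [([146.0, 136.0, 164.0, 156.0], 0.65)]
prep_cup s [([148.0, 241.0, 179.0, 270.0], 0.61)]
{'clock': 0.8, 'joint_pos': array([-7.15689622e+01,  4.99565461e+00,  7.85332778e+01,  2.30522383e-03,
        9.64645045e+01, -5.90814164e+00]), 'joint_vel': array([ 0.00981613,  0.02819589,  0.09896085,  0.04638515,  0.0143959 ,
       -0.06451372]), 'effort': array([ 4.66230103e-04, -3.51668429e+01, -3.13438547e+01, -1.64505846e-04,
        1.80849697e-04,  1.69504841e-05]), 'eef_pos': array([ 0.22668069, -0.5011366 ,  0.25036416]), 'eef_rot': array([[ 9.11119797e-01,  4.12141614e-01,  7.41429488e-05],
       [ 4.12141619e-01, -9.11119793e-01, -9.60322532e-05],
       [ 2.79742204e-05,  1.18054282e-04, -9.99999993e-01]]), 'ft_force': array([ 0.90197445, -0.22663946, -0.76305545]), 'wrist_torque': array([ 0.03519998,  0.01390789, -0.00561834]), 'gripper_force': 0.0, 'grip_width': 0.08544485369092994}
```

View pics/top1.png

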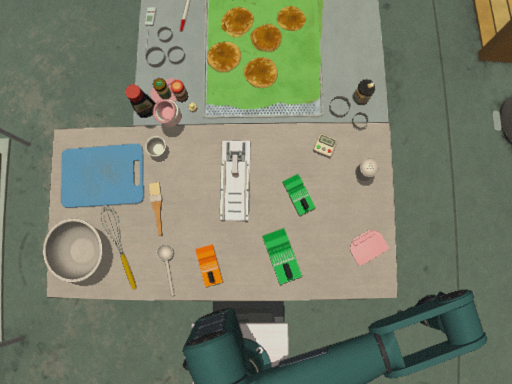

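View pics/side1.png

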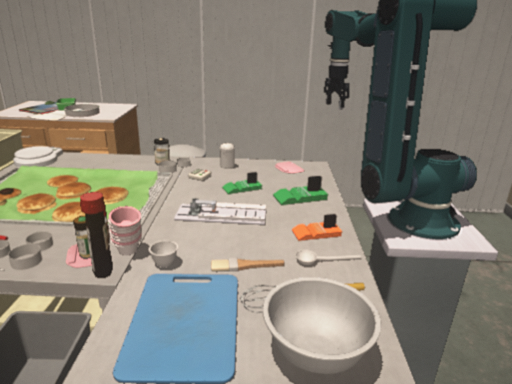

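Top view: small green cartridge at (298,195), large green at (282,256), orange at (208,266), and slicer at (235,180) with its arm at the top end. Orange is excluded and (298,195) is the smaller green one, so that's the target. I'll measure it and confirm in a crop.

```bash
python3 - <<'E'
from h import *
f=np.load('top1.npz');W=f['W'];I=f['I']
hsv=cv2.cvtColor(I,cv2.COLOR_RGB2HSV)
def rep(n,m):
    P=W[m];P=P[~np.isnan(P[:,0])]
    r=cv2.minAreaRect((P[:,:2]*1000).astype(np.float32))
    print(n,len(P),np.round(P.mean(0),3),'rect',np.round(r[0],1),np.round(r[1],1),round(r[2],1),'zmax',np.round(np.nanmax(P[:,2]),3))
def box(l,t,r,b):
    m=np.zeros(I.shape[:2],bool);m[t:b,l:r]=1;return m
g=(hsv[...,0]>45)&(hsv[...,0]<80)&(hsv[...,1]>120)
blk=(hsv[...,2]<60)
for n,b in (('small',(276,165,322,225)),('large',(255,222,308,292))):
    B=box(*b); rep(n,B&g); rep(n+'fin',B&blk&(W[...,2]>0.03))
B=box(212,132,258,228)
rep('slicer',B&(W[...,2]>0.006)&(W[...,2]<0.1))
for lab in ((0.03,0.07),(0.018,0.028)):
    rep('sl%s'%(lab,),B&(W[...,2]>lab[0])&(W[...,2]<lab[1]))
c=cv2.resize(I[130:290,190:330],None,fx=3.7,fy=3.7,interpolation=cv2.INTER_CUBIC)
cv2.imwrite('pics/crop1.png',c[...,::-1])
E
```

```text
small 553 [ 0.575 -0.199  0.016] rect [ 572.5 -199.9] [127.7  59.9] 25.3 zmax 0.058
smallfin 44 [ 0.536 -0.215  0.055] rect [ 536.5 -215.8] [32.4 11.6] 25.2 zmax 0.062
large 981 [ 0.373 -0.139  0.022] rect [ 369.3 -141.3] [168.1  76.1] 19.4 zmax 0.078
largefin 68 [ 0.322 -0.157  0.074] rect [ 322.6 -157. ] [43.7 15.7] 19.9 zmax 0.081
slicer 2118 [0.62  0.012 0.016] rect [623.1  14. ] [309.8 151.1] 0.4 zmax 0.053
sl(0.03, 0.07) 165 [0.681 0.011 0.045] rect [676.8  10.9] [74.7 37. ] 0.1 zmax 0.053
sl(0.018, 0.028) 402 [0.596 0.014 0.022] rect [603.9  13.1] [ 92.4 232.7] 88.7 zmax 0.028
```

View pics/crop1.png

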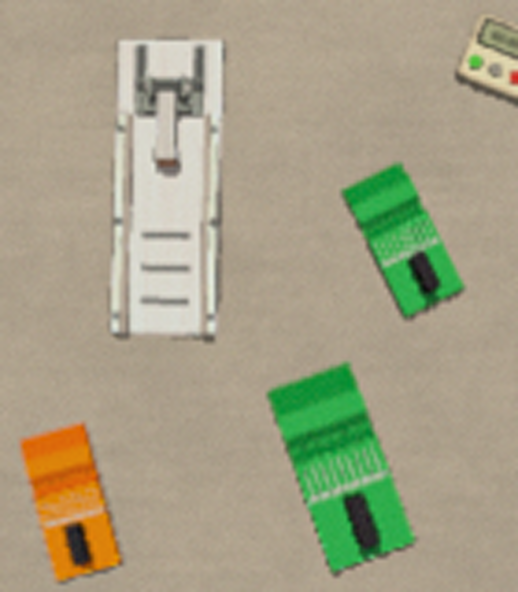

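Crop: the small green cartridge measures about 128×60 mm, its fin at the lower right and its nose up-left, yaw about 25°. That confirms the target. The slicer's arm end points towards +x. I'll move above the fin.

>>> {"fn": "move_arm", "kwargs": {"steps": [{"dx":0.8,"dy":-0.27,"spin":-0.2},{"dx":0.8,"dy":-0.27},{"dx":0.8,"dy":-0.27},{"dx":0.8,"dy":-0.27},{"dx":0.8,"dy":-0.27},{"dx":0.8,"dy":-0.27},{"dx":0.8,"dy":-0.27},{"dx":0.8,"dy":-0.27}]}}

```text
$.steps[0]: bad value
```

>>> {"fn": "move_arm", "kwargs": {"steps": [{"dx":0.8,"dy":-0.27},{"dx":0.8,"dy":-0.27},{"dx":0.8,"dy":-0.27},{"dx":0.8,"dy":-0.27},{"dx":0.3,"dy":-0.1},{},{},{}]}}

```text
$.steps[0]: bad value
```

```bash
python3 - <<'E'
from h import *
w=shot('wrist','w1.png');W=cloud(w);I=w['image']
np.savez('w1.npz',W=W,I=I)
T=np.array(w['world_from_camera']);print(np.round(T,3));o=status.observe();print(o['eef_pos'],o['eef_rot'][:,0],o['clock'])
hsv=cv2.cvtColor(I,cv2.COLOR_RGB2HSV)
g=(hsv[...,0]>45)&(hsv[...,0]<80)&(hsv[...,1]>120)
ok=(W[...,1]<-0.13)&(W[...,1]>-.3)&(W[...,0]>.48)&(W[...,0]<.67)
for n,m in (('top',g&(W[...,2]>.01)&(W[...,2]<.025)&ok),('green',g&ok&(W[...,2]<.025)),('fintop',ok&(W[...,2]>.05)&(W[...,2]<.07))):
    P=W[m]
    if len(P)<9: print(n,len(P));continue
    r=cv2.minAreaRect((P[:,:2]*1000).astype(np.float32));print(n,len(P),np.round(r,1) if 0 else r,np.median(P[:,2]))
E
```

```text
[[ 0.412 -0.873 -0.263  0.295]
 [-0.911 -0.394 -0.119 -0.471]
 [ 0.001  0.289 -0.957  0.374]
 [ 0.     0.     0.     1.   ]]
[ 0.22668019 -0.50114368  0.25038962] [ 9.11104947e-01  4.12174447e-01 -3.14857623e-05] 0.85
top 0
green 0
fintop 0
```

View pics/w1.png

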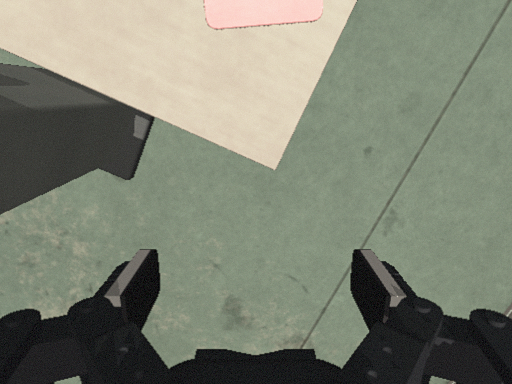

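The wrist view shows only the table edge and a corner of the pink item at (265,10). The moves were refused, probably because each row needs every key.

>>> {"fn": "move_arm", "kwargs": {"steps": [{"gripper":1,"dx":0.8,"dy":-0.27,"dz":0,"spin":-0.2},{"gripper":1,"dx":0.8,"dy":-0.27,"dz":0,"spin":0},{"gripper":1,"dx":0.8,"dy":-0.27,"dz":0,"spin":0},{"gripper":1,"dx":0.8,"dy":-0.27,"dz":0,"spin":0},{"gripper":1,"dx":0.8,"dy":-0.27,"dz":0,"spin":0},{"gripper":1,"dx":0.8,"dy":-0.27,"dz":0,"spin":0},{"gripper":1,"dx":0.8,"dy":-0.27,"dz":0,"spin":0},{"gripper":1,"dx":0.8,"dy":-0.27,"dz":0,"spin":0}]}}

```text
clock: 1.52
eef_pos: [0.4224, -0.3126, 0.2505]
eef_rot: [[0.904, 0.428, 0.0], [0.428, -0.904, -0.0], [0.0, 0.001, -1.0]]
ft_force: [-0.4, -0.7, -1.3]
grip_width: 0.0852
gripper_force: 0.0
```

>>> {"fn": "move_arm", "kwargs": {"steps": [{"gripper":1,"dx":0.8,"dy":-0.27,"dz":0,"spin":0},{"gripper":1,"dx":0.8,"dy":-0.27,"dz":0,"spin":0},{"gripper":1,"dx":0.8,"dy":-0.27,"dz":0,"spin":0},{"gripper":1,"dx":0.8,"dy":-0.27,"dz":0,"spin":0},{"gripper":1,"dx":0.3,"dy":-0.1,"dz":0,"spin":0},{"gripper":1,"dx":0,"dy":0,"dz":0,"spin":0},{"gripper":1,"dx":0,"dy":0,"dz":0,"spin":0},{"gripper":1,"dx":0,"dy":0,"dz":0,"spin":0}]}}

```text
clock: 2.18
eef_pos: [0.5271, -0.2122, 0.2503]
eef_rot: [[0.904, 0.427, -0.001], [0.427, -0.904, -0.001], [-0.001, 0.0, -1.0]]
ft_force: [-0.4, -0.5, -0.2]
grip_width: 0.0853
gripper_force: 0.0
```

```bash
cat > m.py <<'E'
from h import *
import sys
w=shot('wrist',sys.argv[1]);W=cloud(w);I=w['image']
np.savez('w.npz',W=W,I=I)
o=status.observe();print(o['eef_pos'],o['eef_rot'][:,0],o['clock'])
hsv=cv2.cvtColor(I,cv2.COLOR_RGB2HSV)
g=(hsv[...,0]>45)&(hsv[...,0]<80)&(hsv[...,1]>120)
ok=(W[...,1]<-0.13)&(W[...,1]>-.3)&(W[...,0]>.48)&(W[...,0]<.67)
for n,m in (('top',g&(W[...,2]>.01)&(W[...,2]<.025)&ok),('green',g&ok&(W[...,2]<.025)),('fintop',ok&(W[...,2]>.05)&(W[...,2]<.07))):
    P=W[m]
    if len(P)<9: print(n,len(P));continue
    r=cv2.minAreaRect((P[:,:2]*1000).astype(np.float32));print(n,len(P),r,np.median(P[:,2]))
E
python3 m.py w2.png
```

```text
[ 0.52699232 -0.21246347  0.25038607] [ 9.04522658e-01  4.26425011e-01 -6.85812928e-04] 2.2333
top 5068 ((575.7427368164062, -201.34124755859375), (124.2642822265625, 59.05805206298828), 25.253246307373047) 0.01790413284586695
green 5460 ((577.328125, -200.59251403808594), (127.71760559082031, 59.079856872558594), 25.191543579101562) 0.017793575188969124
fintop 518 ((543.176513671875, -216.3961944580078), (35.75736618041992, 14.019365310668945), 25.413623809814453) 0.056923147120854695
```

View pics/w2.png

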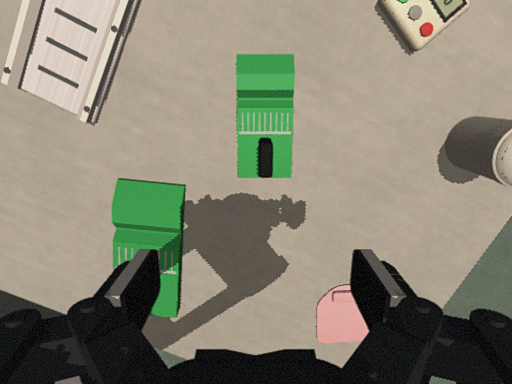

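Wrist view: the target is at (265,115) with its fin at (265,157). The large look-alike is at (150,245). The measured fin centre is (0.543,-0.216), so I'll descend there.

>>> {"fn": "move_arm", "kwargs": {"steps": [{"gripper":1,"dx":0.16,"dy":0.13,"dz":0.6,"spin":0},{"gripper":1,"dx":0.16,"dy":0.13,"dz":0.7,"spin":0},{"gripper":1,"dx":0,"dy":0,"dz":0.7,"spin":0},{"gripper":1,"dx":0,"dy":0,"dz":0.7,"spin":0},{"gripper":1,"dx":0,"dy":0,"dz":0.7,"spin":0},{"gripper":1,"dx":0,"dy":0,"dz":0.7,"spin":0},{"gripper":1,"dx":0,"dy":0,"dz":0.6,"spin":0},{"gripper":1,"dx":0,"dy":0,"dz":0.5,"spin":0}]}}

```text
clock: 2.9
eef_pos: [0.542, -0.2164, 0.0403]
eef_rot: [[0.905, 0.426, -0.002], [0.426, -0.905, 0.001], [-0.002, -0.001, -1.0]]
ft_force: [0.0, -0.1, 0.0]
grip_width: 0.0854
gripper_force: 0.0
```

>>> {"fn": "move_arm", "kwargs": {"steps": [{"gripper":1,"dx":0,"dy":0,"dz":0,"spin":0},{"gripper":0,"dx":0,"dy":0,"dz":0,"spin":0},{"gripper":-1,"dx":0,"dy":0,"dz":0,"spin":0},{"gripper":-1,"dx":0,"dy":0,"dz":0,"spin":0},{"gripper":-1,"dx":0,"dy":0,"dz":0,"spin":0},{"gripper":-1,"dx":0,"dy":0,"dz":0,"spin":0},{"gripper":-1,"dx":0,"dy":0,"dz":0,"spin":0},{"gripper":-1,"dx":0,"dy":0,"dz":0,"spin":0}]}}

```text
clock: 3.57
eef_pos: [0.5446, -0.2157, 0.0436]
eef_rot: [[0.904, 0.428, 0.002], [0.428, -0.904, -0.001], [0.001, 0.002, -1.0]]
ft_force: [1.1, -0.6, 3.9]
grip_width: 0.0133
gripper_force: 59.4
```

>>> {"fn": "move_arm", "kwargs": {"steps": [{"gripper":-1,"dx":0,"dy":0,"dz":-0.2,"spin":0},{"gripper":-1,"dx":0,"dy":0,"dz":-0.5,"spin":0},{"gripper":-1,"dx":0,"dy":0,"dz":-0.7,"spin":0},{"gripper":-1,"dx":0,"dy":0,"dz":-0.7,"spin":0},{"gripper":-1,"dx":0,"dy":0,"dz":-0.7,"spin":0},{"gripper":-1,"dx":0,"dy":0,"dz":-0.6,"spin":0},{"gripper":-1,"dx":0,"dy":0,"dz":-0.4,"spin":0.5},{"gripper":-1,"dx":0,"dy":0,"dz":-0.2,"spin":0.7}]}}

```text
clock: 4.23
eef_pos: [0.5444, -0.2154, 0.2055]
eef_rot: [[0.944, 0.329, 0.003], [0.329, -0.944, -0.002], [0.003, 0.003, -1.0]]
ft_force: [0.3, -0.9, -3.5]
grip_width: 0.0133
gripper_force: 58.7
```

>>> {"fn": "move_arm", "kwargs": {"steps": [{"gripper":-1,"dx":0,"dy":0,"dz":0,"spin":0.8},{"gripper":-1,"dx":0,"dy":0,"dz":0,"spin":0.8},{"gripper":-1,"dx":0,"dy":0,"dz":0,"spin":0.8},{"gripper":-1,"dx":0,"dy":0,"dz":0,"spin":0.8},{"gripper":-1,"dx":0,"dy":0,"dz":0,"spin":0.6},{"gripper":-1,"dx":0,"dy":0,"dz":0,"spin":0.3},{"gripper":-1,"dx":0,"dy":0,"dz":0,"spin":0},{"gripper":-1,"dx":0,"dy":0,"dz":0,"spin":0}]}}

```text
clock: 4.9
eef_pos: [0.5434, -0.2149, 0.2016]
eef_rot: [[1.0, -0.019, -0.002], [-0.019, -1.0, 0.001], [-0.002, -0.001, -1.0]]
ft_force: [0.4, -0.2, -2.6]
grip_width: 0.013
gripper_force: 58.6
```

>>> {"fn": "move_arm", "kwargs": {"steps": [{"gripper":-1,"dx":-0.1,"dy":-0.4,"dz":0,"spin":0},{"gripper":-1,"dx":-0.2,"dy":-0.8,"dz":0,"spin":0},{"gripper":-1,"dx":-0.2,"dy":-0.8,"dz":0,"spin":0},{"gripper":-1,"dx":-0.2,"dy":-0.8,"dz":0,"spin":0},{"gripper":-1,"dx":-0.2,"dy":-0.8,"dz":0,"spin":0},{"gripper":-1,"dx":-0.2,"dy":-0.8,"dz":0,"spin":0},{"gripper":-1,"dx":-0.2,"dy":-0.8,"dz":0,"spin":0},{"gripper":-1,"dx":0,"dy":-0.5,"dz":0,"spin":0}]}}

```text
clock: 5.57
eef_pos: [0.4943, 0.0173, 0.2024]
eef_rot: [[1.0, -0.017, -0.001], [-0.017, -1.0, 0.002], [-0.001, -0.002, -1.0]]
ft_force: [-0.1, -0.5, -2.6]
grip_width: 0.0132
gripper_force: 59.0
```

```bash
cat > s.py <<'E'
from h import *
import sys
w=shot('wrist',sys.argv[1]);W=cloud(w);np.savez('w.npz',W=W,I=w['image'])
o=status.observe();print(o['eef_pos'],np.degrees(np.arctan2(o['eef_rot'][1,0],o['eef_rot'][0,0])),o['clock'],o['ft_force'])
b=(abs(W[...,1]-.013)<.1)&(W[...,0]>.4)&(W[...,0]<.85)
for n,lo,hi in (('base',.006,.03),('rails',.0195,.026),('bed',.007,.013),('top',.03,.065)):
    m=(b&(W[...,2]>lo)&(W[...,2]<hi)).astype(np.uint8);m=cv2.morphologyEx(m,cv2.MORPH_OPEN,np.ones((3,3)))>0
    P=W[m]
    if len(P)<9: continue
    print(n,len(P),cv2.minAreaRect((P[:,:2]*1000).astype(np.float32)),np.round(P.min(0),3),np.round(P.max(0),3),np.median(P[:,2]))
    if n=='rails':
        c=np.median(P[:,1])
        for sg in (1,-1):
            Q=P[(sg*(P[:,1]-.013)>0)&(P[:,0]>.5)&(P[:,0]<.67)]
            if len(Q)>9: f=np.polyfit(Q[:,0],Q[:,1],1);print('rail',sg,'ang',np.degrees(np.arctan(f[0])),'y@.6',np.polyval(f,.6),len(Q))
E
python3 s.py w3.png
```

```text
[0.49492839 0.01994837 0.2024512 ] -0.8274532860846365 5.6167 [ 0.2344803   3.00769221 -2.72927492]
base 4423 ((523.9554443359375, 12.602638244628906), (199.53948974609375, 248.114501953125), 89.87542724609375) [ 0.4   -0.087  0.006] [0.648 0.113 0.025] 0.011045519205275134
rails 887 ((549.3956298828125, -44.69224548339844), (271.5868835449219, 88.20378112792969), 34.63051986694336) [ 0.413 -0.087  0.02 ] [0.645 0.059 0.025] 0.02227175999047104
rail 1 ang -2.2176754587486855 y@.6 0.05426755405174484 403
rail -1 ang -0.5191687782528984 y@.6 -0.028282373848477038 444
bed 2889 ((530.2903442382812, 34.052032470703125), (233.99435424804688, 203.30404663085938), 11.016648292541504) [ 0.4   -0.087  0.007] [0.647 0.113 0.013] 0.010612295381195791
```

View pics/w3.png

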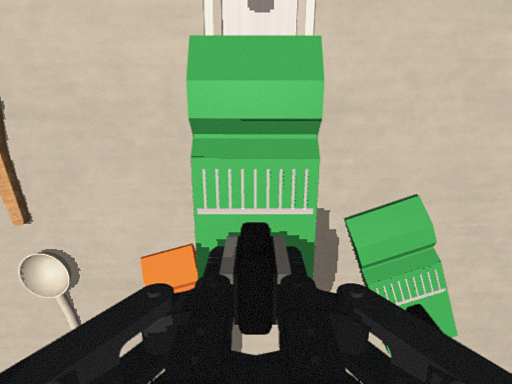

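The held cartridge hides most of the slicer, with only its near end visible at (258,15). I'll move aside for a clear wrist view of it.

>>> {"fn": "move_arm", "kwargs": {"steps": [{"gripper":-1,"dx":0.2,"dy":0.3,"dz":0,"spin":0},{"gripper":-1,"dx":0.3,"dy":0.6,"dz":-0.1,"spin":0},{"gripper":-1,"dx":0.3,"dy":0.8,"dz":-0.2,"spin":0},{"gripper":-1,"dx":0.3,"dy":0.8,"dz":-0.2,"spin":0},{"gripper":-1,"dx":0.3,"dy":0.7,"dz":-0.2,"spin":0},{"gripper":-1,"dx":0.2,"dy":0.3,"dz":-0.1,"spin":0},{"gripper":-1,"dx":0,"dy":0,"dz":0,"spin":0},{"gripper":-1,"dx":0,"dy":0,"dz":0,"spin":0}]}}

```text
clock: 6.28
eef_pos: [0.5575, -0.1285, 0.234]
eef_rot: [[1.0, -0.022, -0.001], [-0.022, -1.0, 0.001], [-0.001, -0.001, -1.0]]
ft_force: [-0.7, 0.4, -2.6]
grip_width: 0.0127
gripper_force: 59.2
```

```bash
python3 s.py w4.png; python3 - <<'E'
from h import *
f=np.load('top1.npz');W=f['W']
for lo in (.0185,):
  for sg in (1,-1):
    m=(W[...,2]>lo)&(W[...,2]<.027)&(W[...,0]>.5)&(W[...,0]<.66)&(sg*(W[...,1]-.013)>.025)&(sg*(W[...,1]-.013)<.06)
    Q=W[m];p=np.polyfit(Q[:,0],Q[:,1],1);print(sg,len(Q),np.degrees(np.arctan(p[0])),np.polyval(p,.6))
m=(W[...,2]>.006)&(W[...,2]<.06)&(abs(W[...,1]-.013)<.055)&(W[...,0]>.4)&(W[...,0]<.9)
print(np.nanmin(W[m],0),np.nanmax(W[m],0),cv2.minAreaRect((W[m][:,:2]*1000).astype(np.float32)))
E
```

```text
[ 0.55716188 -0.12753116  0.23371815] -1.1846666792827367 6.3333 [ 0.0199969   0.03833692 -3.39537344]
base 19658 ((557.735595703125, 21.18126678466797), (127.79036712646484, 341.50482177734375), 80.17062377929688) [ 0.4   -0.04   0.006] [0.723 0.112 0.03 ] 0.010991062465464219
rails 4031 ((606.0089721679688, 12.422538757324219), (93.36270904541016, 225.52162170410156), 88.53221130371094) [ 0.493 -0.036  0.02 ] [0.718 0.061 0.026] 0.022095731437739574
rail 1 ang -1.4497883046601527 y@.6 0.053148262117688985 1718
rail -1 ang -1.7739861893900821 y@.6 -0.028709029149428383 1591
bed 12272 ((557.7496337890625, 21.073440551757812), (127.35366821289062, 341.30389404296875), 80.29230499267578) [ 0.4   -0.04   0.007] [0.723 0.112 0.013] 0.010324090066135772
top 2387 ((679.8668212890625, 9.183504104614258), (67.67687225341797, 40.80632019042969), 1.079546570777893) [ 0.646 -0.011  0.03 ] [0.714 0.03  0.051] 0.04636748174307381
1 133 -1.2399371827111982 0.05336851094706036
-1 123 -1.5796960123705084 -0.02744010670891172
[ 0.40178171 -0.04189908  0.00600633] [0.89961042 0.06778472 0.05264774] ((650.616455078125, 12.264396667480469), (497.8148193359375, 108.28809356689453), 0.3207649886608124)
```

View pics/w4.png

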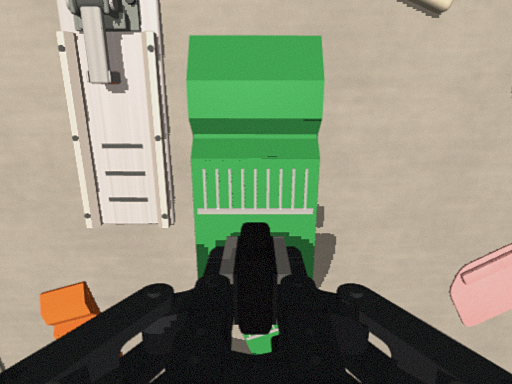

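Wrist view: slicer at (110,130), rails from (88,220) up to (62,40), roller near (105,78). The channel yaw is about -1.5° and the stop face should be near world x≈0.695. I'll move to above the load point.

>>> {"fn": "move_arm", "kwargs": {"steps": [{"gripper":-1,"dx":-0.1,"dy":-0.3,"dz":0,"spin":0.1},{"gripper":-1,"dx":-0.15,"dy":-0.6,"dz":0.2,"spin":0},{"gripper":-1,"dx":-0.2,"dy":-0.8,"dz":0.5,"spin":0},{"gripper":-1,"dx":-0.2,"dy":-0.8,"dz":0.6,"spin":0},{"gripper":-1,"dx":-0.1,"dy":-0.6,"dz":0.6,"spin":0},{"gripper":-1,"dx":-0.1,"dy":-0.3,"dz":0.6,"spin":0},{"gripper":-1,"dx":0,"dy":-0.14,"dz":0.5,"spin":0},{"gripper":-1,"dx":0,"dy":0,"dz":0.3,"spin":0}]}}

```text
clock: 7.0
eef_pos: [0.5246, 0.0178, 0.0992]
eef_rot: [[1.0, -0.025, -0.005], [-0.025, -1.0, 0.001], [-0.005, -0.001, -1.0]]
ft_force: [0.2, -0.4, -3.5]
grip_width: 0.0134
gripper_force: 59.2
```

>>> {"fn": "move_arm", "kwargs": {"steps": [{"gripper":-1,"dx":0,"dy":0,"dz":0.1,"spin":0},{"gripper":-1,"dx":0,"dy":0,"dz":0.1,"spin":0},{"gripper":-1,"dx":0,"dy":0,"dz":0.05,"spin":0},{"gripper":-1,"dx":0,"dy":0,"dz":0,"spin":0},{"gripper":-1,"dx":0,"dy":0,"dz":0,"spin":0},{"gripper":-1,"dx":0,"dy":0,"dz":0,"spin":0},{"gripper":-1,"dx":0,"dy":0,"dz":0,"spin":0},{"gripper":-1,"dx":0,"dy":0,"dz":0,"spin":0}]}}

```text
clock: 7.67
eef_pos: [0.528, 0.0147, 0.0929]
eef_rot: [[1.0, -0.029, 0.001], [-0.029, -1.0, -0.0], [0.001, 0.0, -1.0]]
ft_force: [-0.3, 0.5, -2.7]
grip_width: 0.0128
gripper_force: 59.2
```

```bash
python3 - <<'E'
from h import *
o=status.observe();print(o['eef_pos'],np.degrees(np.arctan2(o['eef_rot'][1,0],o['eef_rot'][0,0])),o['clock'],o['ft_force'],o['wrist_torque'])
w=shot('wrist');s=shot('side');t=shot('top')
for d in (w,t):
    W=cloud(d);I=d['image'];hsv=cv2.cvtColor(I,cv2.COLOR_RGB2HSV)
    g=(hsv[...,0]>45)&(hsv[...,0]<80)&(hsv[...,1]>120)&(abs(W[...,1]-.01)<.06)&(W[...,0]>.45)&(W[...,0]<.68)
    P=W[g]; F=P[(P[:,2]>np.nanmedian(P[:,2])-.004)]
    r=cv2.minAreaRect((F[:,:2]*1000).astype(np.float32));print(r,len(F),np.median(F[:,2]))
    A=np.c_[F[:,:2],np.ones(len(F))];F2=F[np.abs(F[:,2]-np.median(F[:,2]))<.004];print('plane',np.linalg.lstsq(np.c_[F2[:,:2],np.ones(len(F2))],F2[:,2],rcond=None)[0])
    if d is t:
        for nm,mm in (('rails',(W[...,2]>.0185)&(W[...,2]<.027)),):
          for sg in (1,-1):
            Q=W[mm&(W[...,0]>.5)&(W[...,0]<.66)&(sg*(W[...,1]-.013)>.034)&(sg*(W[...,1]-.013)<.06)];print(sg,len(Q),np.median(Q,0))
E
```

```text
[0.52798718 0.01473575 0.09288759] -1.680086099773236 7.6667 [-0.33949616  0.50529863 -2.68424553] [ 0.03591552  0.08687901 -0.02747251]
((563.9216918945312, 11.487689971923828), (114.1108627319336, 108.49488830566406), 89.02971649169922) 18895 0.06739824872383113
plane [-0.01384027  0.00115914  0.07506619]
((518.2076416015625, -3.461090087890625), (37.849609375, 91.89298248291016), 44.18056869506836) 32 0.21140282015251732
plane [-0.64012365 -0.17202435  0.52707919]
1 37 [0.64114218 0.05410486 0.02182322]
-1 40 [ 0.63674878 -0.02906054  0.02231488]
```

>>> {"fn": "move_arm", "kwargs": {"steps": [{"gripper":-1,"dx":0,"dy":0,"dz":0.2,"spin":0},{"gripper":-1,"dx":0,"dy":0,"dz":0.2,"spin":0},{"gripper":-1,"dx":0,"dy":0,"dz":0.2,"spin":0},{"gripper":-1,"dx":0,"dy":0,"dz":0.15,"spin":0},{"gripper":-1,"dx":0,"dy":0,"dz":0.1,"spin":0},{"gripper":-1,"dx":0,"dy":0,"dz":0.05,"spin":0},{"gripper":-1,"dx":0,"dy":0,"dz":0,"spin":0},{"gripper":-1,"dx":0,"dy":0,"dz":0,"spin":0}]}}

```text
clock: 8.48
eef_pos: [0.5277, 0.0149, 0.0563]
eef_rot: [[1.0, -0.029, 0.0], [-0.029, -1.0, -0.0], [0.0, 0.0, -1.0]]
ft_force: [0.4, 0.1, -2.2]
grip_width: 0.0134
gripper_force: 59.3
```

>>> {"fn": "move_arm", "kwargs": {"steps": [{"gripper":-1,"dx":0,"dy":0,"dz":0.02,"spin":0},{"gripper":-1,"dx":0,"dy":0,"dz":0.02,"spin":0},{"gripper":-1,"dx":0,"dy":0,"dz":0.02,"spin":0},{"gripper":-1,"dx":0,"dy":0,"dz":0.02,"spin":0},{"gripper":-1,"dx":0,"dy":0,"dz":0,"spin":0},{"gripper":-1,"dx":0,"dy":0,"dz":0,"spin":0},{"gripper":-1,"dx":0,"dy":0,"dz":0,"spin":0},{"gripper":-1,"dx":0,"dy":0,"dz":0,"spin":0}]}}

```text
clock: 9.15
eef_pos: [0.528, 0.0149, 0.0536]
eef_rot: [[1.0, -0.029, 0.001], [-0.029, -1.0, -0.0], [0.001, 0.0, -1.0]]
ft_force: [-0.5, 0.2, 0.1]
grip_width: 0.0135
gripper_force: 59.7
```

>>> {"fn": "move_arm", "kwargs": {"steps": [{"gripper":-1,"dx":0.06,"dy":0,"dz":0,"spin":0},{"gripper":-1,"dx":0.08,"dy":0,"dz":0,"spin":0},{"gripper":-1,"dx":0.08,"dy":0,"dz":0,"spin":0},{"gripper":-1,"dx":0.08,"dy":0,"dz":0,"spin":0},{"gripper":-1,"dx":0.08,"dy":0,"dz":0,"spin":0},{"gripper":-1,"dx":0.08,"dy":0,"dz":0,"spin":0},{"gripper":-1,"dx":0.08,"dy":0,"dz":0,"spin":0},{"gripper":-1,"dx":0.06,"dy":0,"dz":0,"spin":0}]}}

```text
clock: 9.82
eef_pos: [0.5519, 0.0142, 0.0536]
eef_rot: [[1.0, -0.029, -0.0], [-0.029, -1.0, -0.0], [-0.0, 0.0, -1.0]]
ft_force: [-7.9, -0.3, 10.1]
grip_width: 0.0133
gripper_force: 61.0
```

>>> {"fn": "move_arm", "kwargs": {"steps": [{"gripper":-1,"dx":0.06,"dy":0,"dz":0,"spin":0},{"gripper":-1,"dx":0.06,"dy":0,"dz":0,"spin":0},{"gripper":-1,"dx":0.06,"dy":0,"dz":0,"spin":0},{"gripper":-1,"dx":0.06,"dy":0,"dz":0,"spin":0},{"gripper":-1,"dx":0.06,"dy":0,"dz":0,"spin":0},{"gripper":-1,"dx":0.06,"dy":0,"dz":0,"spin":0},{"gripper":-1,"dx":0.04,"dy":0,"dz":0,"spin":0},{"gripper":-1,"dx":0,"dy":0,"dz":0,"spin":0}]}}

```text
clock: 10.48
eef_pos: [0.5664, 0.0139, 0.0536]
eef_rot: [[1.0, -0.029, -0.003], [-0.029, -1.0, -0.0], [-0.003, 0.0, -1.0]]
ft_force: [-7.9, 0.8, 8.4]
grip_width: 0.0133
gripper_force: 60.9
```

>>> {"fn": "move_arm", "kwargs": {"steps": [{"gripper":-1,"dx":0,"dy":0,"dz":-0.015,"spin":0},{"gripper":-1,"dx":0.05,"dy":0,"dz":0,"spin":0},{"gripper":-1,"dx":0.05,"dy":0,"dz":0,"spin":0},{"gripper":-1,"dx":0.05,"dy":0,"dz":0,"spin":0},{"gripper":-1,"dx":0.05,"dy":0,"dz":0,"spin":0},{"gripper":-1,"dx":0.05,"dy":0,"dz":0,"spin":0},{"gripper":-1,"dx":0,"dy":0,"dz":0,"spin":0},{"gripper":-1,"dx":0,"dy":0,"dz":0,"spin":0}]}}

```text
clock: 11.15
eef_pos: [0.578, 0.0135, 0.0536]
eef_rot: [[1.0, -0.029, 0.001], [-0.029, -1.0, 0.0], [0.001, -0.0, -1.0]]
ft_force: [-2.8, -0.4, 3.7]
grip_width: 0.0135
gripper_force: 60.3
```

```bash
python3 - <<'E'
from h import *
o=status.observe();print(o['eef_pos'],o['ft_force'],o['wrist_torque'])
s=shot('side');c=cv2.resize(s['image'][170:235,160:290],None,fx=5,fy=5,interpolation=cv2.INTER_CUBIC)
w=shot('wrist')['image'][:260,130:390];w=cv2.resize(w,None,fx=1,fy=1)
a=np.zeros((600,650,3),np.uint8);a[:325]=c;a[330:590,:260]=w
cv2.imwrite('pics/c2.png',a[...,::-1])
E
```

```text
[0.57796872 0.01354427 0.05360041] [-2.78177093 -0.35383796  3.74851192] [0.03346986 0.30027167 0.05451655]
```

View pics/c2.png

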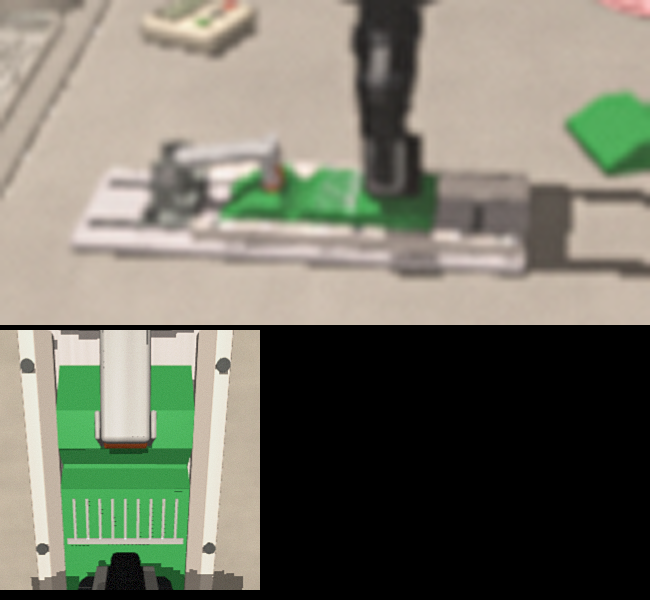

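The side crop shows the roller (275,175) on the cartridge's flat top. The wrist crop shows it at (125,445), just ahead of the groove, with the cartridge straight in the channel. I'll keep going slowly.

>>> {"fn": "move_arm", "kwargs": {"steps": [{"gripper":-1,"dx":0.03,"dy":0,"dz":0,"spin":0},{"gripper":-1,"dx":0.03,"dy":0,"dz":0,"spin":0},{"gripper":-1,"dx":0.03,"dy":0,"dz":0,"spin":0},{"gripper":-1,"dx":0.03,"dy":0,"dz":0,"spin":0},{"gripper":-1,"dx":0.03,"dy":0,"dz":0,"spin":0},{"gripper":-1,"dx":0.03,"dy":0,"dz":0,"spin":0},{"gripper":-1,"dx":0,"dy":0,"dz":0,"spin":0},{"gripper":-1,"dx":0,"dy":0,"dz":0,"spin":0}]}}

```text
clock: 11.92
eef_pos: [0.5855, 0.0133, 0.0536]
eef_rot: [[1.0, -0.029, 0.002], [-0.029, -1.0, -0.0], [0.002, -0.0, -1.0]]
ft_force: [-0.7, 1.3, 1.8]
grip_width: 0.0129
gripper_force: 60.0
```

>>> {"fn": "move_arm", "kwargs": {"steps": [{"gripper":-1,"dx":0.02,"dy":0,"dz":0,"spin":0},{"gripper":-1,"dx":0.02,"dy":0,"dz":0,"spin":0},{"gripper":-1,"dx":0.02,"dy":0,"dz":0,"spin":0},{"gripper":-1,"dx":0,"dy":0,"dz":0,"spin":0},{"gripper":-1,"dx":0,"dy":0,"dz":0,"spin":0},{"gripper":-1,"dx":0,"dy":0,"dz":0,"spin":0},{"gripper":-1,"dx":0,"dy":0,"dz":0,"spin":0},{"gripper":-1,"dx":0,"dy":0,"dz":0,"spin":0}]}}

```text
clock: 12.58
eef_pos: [0.5881, 0.0132, 0.0536]
eef_rot: [[1.0, -0.029, 0.002], [-0.029, -1.0, -0.0], [0.002, 0.0, -1.0]]
ft_force: [5.5, 1.3, -2.7]
grip_width: 0.0131
gripper_force: 59.4
```

>>> {"fn": "move_arm", "kwargs": {"steps": [{"gripper":-1,"dx":0.02,"dy":0,"dz":0,"spin":0},{"gripper":-1,"dx":0.02,"dy":0,"dz":0,"spin":0},{"gripper":-1,"dx":0,"dy":0,"dz":0,"spin":0},{"gripper":-1,"dx":0,"dy":0,"dz":0,"spin":0},{"gripper":-1,"dx":0,"dy":0,"dz":0,"spin":0},{"gripper":-1,"dx":0,"dy":0,"dz":0,"spin":0},{"gripper":-1,"dx":0,"dy":0,"dz":0,"spin":0},{"gripper":-1,"dx":0,"dy":0,"dz":0,"spin":0}]}}

```text
clock: 13.25
eef_pos: [0.589, 0.0132, 0.0536]
eef_rot: [[1.0, -0.029, 0.001], [-0.029, -1.0, -0.0], [0.001, 0.0, -1.0]]
ft_force: [4.4, -0.1, -3.1]
grip_width: 0.0133
gripper_force: 59.3
```

>>> {"fn": "move_arm", "kwargs": {"steps": [{"gripper":-1,"dx":0.02,"dy":0,"dz":0,"spin":0},{"gripper":-1,"dx":0.02,"dy":0,"dz":0,"spin":0},{"gripper":-1,"dx":0,"dy":0,"dz":0,"spin":0},{"gripper":-1,"dx":0,"dy":0,"dz":0,"spin":0},{"gripper":-1,"dx":0,"dy":0,"dz":0,"spin":0},{"gripper":-1,"dx":0,"dy":0,"dz":0,"spin":0},{"gripper":-1,"dx":0,"dy":0,"dz":0,"spin":0},{"gripper":-1,"dx":0,"dy":0,"dz":0,"spin":0}]}}

```text
clock: 13.92
eef_pos: [0.5904, 0.0131, 0.0536]
eef_rot: [[1.0, -0.029, 0.0], [-0.029, -1.0, -0.0], [0.0, 0.0, -1.0]]
ft_force: [3.4, 0.4, -3.6]
grip_width: 0.0132
gripper_force: 59.3
```

>>> {"fn": "move_arm", "kwargs": {"steps": [{"gripper":-1,"dx":0.02,"dy":0,"dz":0,"spin":0},{"gripper":-1,"dx":0.02,"dy":0,"dz":0,"spin":0},{"gripper":-1,"dx":0,"dy":0,"dz":0,"spin":0},{"gripper":-1,"dx":0,"dy":0,"dz":0,"spin":0},{"gripper":-1,"dx":0,"dy":0,"dz":0,"spin":0},{"gripper":-1,"dx":0,"dy":0,"dz":0,"spin":0},{"gripper":-1,"dx":0,"dy":0,"dz":0,"spin":0},{"gripper":-1,"dx":0,"dy":0,"dz":0,"spin":0}]}}

```text
clock: 14.58
eef_pos: [0.592, 0.0131, 0.0536]
eef_rot: [[1.0, -0.029, 0.0], [-0.029, -1.0, -0.0], [0.0, 0.0, -1.0]]
ft_force: [5.0, 1.7, -3.8]
grip_width: 0.0131
gripper_force: 59.2
```

>>> {"fn": "move_arm", "kwargs": {"steps": [{"gripper":-1,"dx":0.02,"dy":0,"dz":0,"spin":0},{"gripper":-1,"dx":0.01,"dy":0,"dz":0,"spin":0},{"gripper":-1,"dx":0,"dy":0,"dz":0,"spin":0},{"gripper":-1,"dx":0,"dy":0,"dz":0,"spin":0},{"gripper":-1,"dx":0,"dy":0,"dz":0,"spin":0},{"gripper":-1,"dx":0,"dy":0,"dz":0,"spin":0},{"gripper":-1,"dx":0,"dy":0,"dz":0,"spin":0},{"gripper":-1,"dx":0,"dy":0,"dz":0,"spin":0}]}}

```text
clock: 15.25
eef_pos: [0.5928, 0.0131, 0.0536]
eef_rot: [[1.0, -0.029, -0.001], [-0.029, -1.0, -0.0], [-0.001, 0.0, -1.0]]
ft_force: [0.5, 0.8, -2.3]
grip_width: 0.0134
gripper_force: 59.4
```

>>> {"fn": "move_arm", "kwargs": {"steps": [{"gripper":-1,"dx":0.015,"dy":0,"dz":0,"spin":0},{"gripper":-1,"dx":0,"dy":0,"dz":0,"spin":0},{"gripper":-1,"dx":0,"dy":0,"dz":0,"spin":0},{"gripper":-1,"dx":0,"dy":0,"dz":0,"spin":0},{"gripper":-1,"dx":0,"dy":0,"dz":0,"spin":0},{"gripper":-1,"dx":0,"dy":0,"dz":0,"spin":0},{"gripper":-1,"dx":0,"dy":0,"dz":0,"spin":0},{"gripper":-1,"dx":0,"dy":0,"dz":0,"spin":0}]}}

```text
clock: 15.92
eef_pos: [0.5929, 0.0131, 0.0536]
eef_rot: [[1.0, -0.029, -0.002], [-0.029, -1.0, -0.0], [-0.002, 0.0, -1.0]]
ft_force: [-6.2, 0.5, 1.8]
grip_width: 0.0132
gripper_force: 59.8
```

>>> {"fn": "move_arm", "kwargs": {"steps": [{"gripper":-1,"dx":0.015,"dy":0,"dz":0,"spin":0},{"gripper":-1,"dx":0,"dy":0,"dz":0,"spin":0},{"gripper":-1,"dx":0,"dy":0,"dz":0,"spin":0},{"gripper":-1,"dx":0,"dy":0,"dz":0,"spin":0},{"gripper":-1,"dx":0,"dy":0,"dz":0,"spin":0},{"gripper":-1,"dx":0,"dy":0,"dz":0,"spin":0},{"gripper":-1,"dx":0,"dy":0,"dz":0,"spin":0},{"gripper":-1,"dx":0,"dy":0,"dz":0,"spin":0}]}}

```text
clock: 16.58
eef_pos: [0.5929, 0.013, 0.0537]
eef_rot: [[1.0, -0.029, -0.004], [-0.029, -1.0, -0.0], [-0.004, 0.0, -1.0]]
ft_force: [-7.4, 0.7, 2.8]
grip_width: 0.0132
gripper_force: 60.2
```

TCP x is stuck at 0.5929 with -7 N of reaction, so it's at the stop. I'll check the roller before letting go.

```bash
python3 - <<'E'
from h import *
s=shot('side');c=cv2.resize(s['image'][170:235,160:290],None,fx=5,fy=5,interpolation=cv2.INTER_CUBIC)
w=shot('wrist')['image'][:260,130:390]
a=np.zeros((600,650,3),np.uint8);a[:325]=c;a[330:590,:260]=w
cv2.imwrite('pics/c3.png',a[...,::-1])
E
```

```text
(no output)
```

View pics/c3.png

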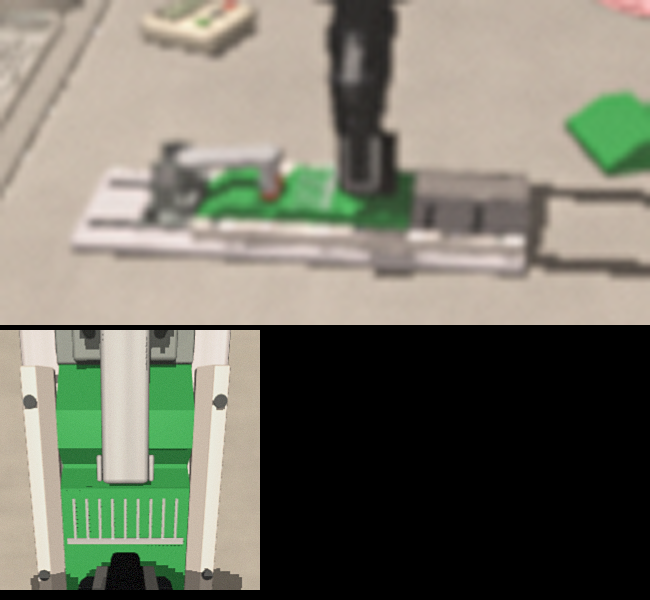

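The cartridge tip is against the end block (row ~363 in the wrist crop). The roller sits in the groove, with the arm end at (125,480). I'll release and lift.

>>> {"fn": "move_arm", "kwargs": {"steps": [{"gripper":0,"dx":0,"dy":0,"dz":0,"spin":0},{"gripper":0,"dx":0,"dy":0,"dz":0,"spin":0},{"gripper":0,"dx":0,"dy":0,"dz":0,"spin":0},{"gripper":0,"dx":0,"dy":0,"dz":0,"spin":0},{"gripper":0,"dx":0,"dy":0,"dz":0,"spin":0},{"gripper":0,"dx":0,"dy":0,"dz":0,"spin":0},{"gripper":0,"dx":0,"dy":0,"dz":0,"spin":0},{"gripper":0,"dx":0,"dy":0,"dz":0,"spin":0}]}}

```text
clock: 17.35
eef_pos: [0.5945, 0.013, 0.0537]
eef_rot: [[1.0, -0.029, 0.0], [-0.029, -1.0, -0.0], [0.0, 0.0, -1.0]]
ft_force: [0.8, -0.0, -0.2]
grip_width: 0.0429
gripper_force: 0.0
```

>>> {"fn": "move_arm", "kwargs": {"steps": [{"gripper":0,"dx":0,"dy":0,"dz":-0.2,"spin":0},{"gripper":0,"dx":0,"dy":0,"dz":-0.4,"spin":0},{"gripper":0,"dx":0,"dy":0,"dz":-0.6,"spin":0},{"gripper":0,"dx":0,"dy":0,"dz":-0.7,"spin":0},{"gripper":0,"dx":0,"dy":0,"dz":-0.7,"spin":0},{"gripper":0,"dx":0,"dy":0,"dz":-0.5,"spin":0},{"gripper":0,"dx":0,"dy":0,"dz":-0.2,"spin":0},{"gripper":0,"dx":0,"dy":0,"dz":0,"spin":0}]}}

```text
clock: 18.02
eef_pos: [0.5958, 0.0129, 0.1893]
eef_rot: [[1.0, -0.029, 0.007], [-0.029, -1.0, -0.001], [0.007, 0.0, -1.0]]
ft_force: [0.7, -0.0, -0.3]
grip_width: 0.0425
gripper_force: 0.0
```

```bash
python3 - <<'E'
from h import *
s=shot('side');c=cv2.resize(s['image'][170:235,160:290],None,fx=5,fy=5,interpolation=cv2.INTER_CUBIC)
w=shot('wrist')['image'][:270]
a=np.zeros((600,650,3),np.uint8);a[:325]=c;a[330:600,:512]=w
cv2.imwrite('pics/c4.png',a[...,::-1]);print(status.observe()['ft_force'])
E
```

```text
[-0.53610248  0.49373092 -0.77665403]
```

View pics/c4.png

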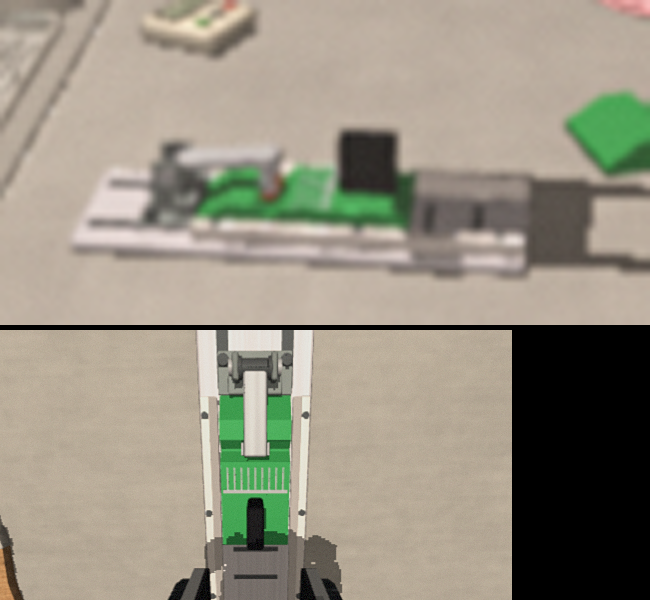

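The cartridge is home against the block, nose edge at (255,395), with the roller in the groove at (255,450). The gripper is clear, so I'll hand in.

```bash
python3 -c "
from h import *
print(arm.job_done())"
```

```text
the job is handed in; nothing more can be done
None
```

The small green cartridge is home against the end stop with the roller in its cross groove; I let go, lifted clear and handed the job in at about 18 s, with no verdict reported back.

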